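Clamp the core rod in the tilted spring jaws

ROBOT

A 6-joint arm with a two-finger parallel gripper is mounted at the origin on the work surface. World frame = base frame: x ahead of the robot, y to its left, z up, the work surface at z = 0. Lengths are in m, angles in rad, forces in N, time in s.
With the tool pointing down it reaches from about 0.375 to 0.975 m from the base axis. Payload 3.8 kg.
Tool frame: the origin (TCP) lies on the centre line of the jaws, within the pads' length; the fingertips stand 14 mm ahead of it and the grasp point (between the pads) lies 5 mm behind it (bot.finger_overhang is the distance from the TCP to the fingertips, in m); y points along the fingers, x is the direction in which the jaws open and shut, and the axes are right-handed (so a half turn about y gives the same grasp; the last joint's range is limited). The gripper opens to 85 mm and grips with 20 to 120 N. Pads are 22 mm wide; open, the fingers measure 114 mm over their backs; the gripper's body (76 mm by 85 mm) begins 54 mm behind the grasp point. The pads swing forward as they close: fully open they stand 13 mm farther back than shut.
Start: joints at [-1.306, 0.264, 1.604, -0, 1.274, -0.037], TCP at [0.201, -0.644, 0.245] pointing down, gripper open.
Joint ranges: [-2.63, 2.63], [-0.94, 2.18], [0.31, 2.57], [-1.31, 4.45], [0, 2.66], [-2.55, 2.55]. Speed limits (rad/s): [2.57, 2.57, 3.14, 3.14, 3.14, 3.14].

INTERFACE

Orientations are given as a rotation vector (axis times angle).
In Python, from workcell import readout, read_camera, bot, spotter gives the robot as it stands.
- The arm moves only by the tool jog_arm, never from a script. Its argument "increments" is a list of rows, each a list of 7 numbers: the shift along the tool's x, y, z in m, then the turn, a rotation vector about the tool's x, y, z in rad, then the opening, from 0 (shut) to 1 (fully open). A call has 1 to 10 rows; each row shifts and turns the pose as measured when the row begins, along the tool's axes as they then stand; what a row does not reach is not made up. A row lasts 1/8 s, in which the tool goes at most 62.5 mm and 10.7 degrees, less where a joint would pass 70% of its speed; a pose out of reach is approached as far as the arm can. A call with a gripper value outside its range is refused whole. The fingers move at their own pace and stop on an object; "force" is the grip in N (left out, the last holds). Time passes only in rows, so rows that do not move let the fingers close. It gives the time, the measured TCP pose, the force and the opening at its end, in the units of the state.
- readout.read_state(): the state, without advancing time (a new reading comes with each control period).
- read_camera(name): name is "side" or "top"; returns a dict with "img" (400x640x3 uint8, blue, green, red), "range_z" (400x640 float32, m along the optical axis (not along the pixel's ray), 0 where there is no reading), "fx", "fy", "cx", "cy" (pixels), "distortion" ([k1, k2, p1, p2, k3] as OpenCV has them; the pictures are not rectified), "world_from_camera" (4x4, takes a point from camera to world coordinates). Camera axes: x right, y down, z forward; pixel columns grow to the right and rows downward; lengths in m; the calibration is good to about 2 mm. A picture is of the moment at which its call begins.
- bot.finish_job(): hands the job in, once; it reports no verdict.
Trained networks look in a picture, given as the dict that the camera call returned (one of the last four; its "shot" number tells which), for a name from the list of things; names that differ only in an ending like _2 or _b are one class to them, and where a whole thing is asked for, a point or a joint stands for the part that bears it (a point fixed in the world has none). Each returns a list of dicts, best first, with "p" (0 to 1); they miss things now and then, are a little off and sometimes report something else, mostly with a low value. They report only what shows in the picture. A call takes as long as a camera call. They do not tell look-alikes from the thing itself.
- spotter.masks_of(picture, thing): "mask" (400x640 bool, what is visible of it) and "location" ([column, row] in pixels, amid what is visible of it).
- spotter.spot_point(picture, thing): "location" ([column, row] in pixels: a listed point, or the origin of a listed thing).
The state is a dict: "time": time; "q": joint angles; "joint_vel": joint speeds; "joint_torque": joint torques, N m; "tool_pos": TCP position; "tcp_rot": TCP orientation; "wrist_force": force on the tool from outside, world axes, zero at the start; "torque": the same for the moment, N m; "width": opening from 0.0 (shut) to 1.0 (fully open).
Only numpy, scipy, OpenCV 4.12 (cv2) and the standard library are available. Lean on these libraries where they do the work, as an engineer would, in place of code of your own. Each camera call takes 0.05 s, during which the arm holds its last target. There are 200 camera calls.

TASK

Take the thick wooden rod from the rack and press it down into the tilted spring clamp until both pairs of jaws have snapped shut round it; do not let go of it before they have. It must end fully seated between the jaws with its low end up against the stop pin, whose setting you must feel for without ramming it, and be left there released, with the thin rods, the tin and the wrench left alone.

Things in the scene. Friction and masses are not known exactly. Their poses are not given: they have to be found in the camera images.
- rod: The workpiece: the thick wooden rod, 18 mm in diameter, 200 mm long over its round ends, about 40 g. Origin at its middle, on its axis; x runs along it (both ends are alike, and it may be turned end for end). It starts lying in any one of the rack's three slots; the other two hold thin rods of the same wood.
- thin_a: Bystander: a thin wooden rod, 10 mm in diameter, 200 mm long, lying in another slot of the rack. Origin at its middle, x along it.
- thin_b: Bystander: the other thin wooden rod, 10 mm in diameter, 200 mm long, in the remaining slot. Origin at its middle, x along it.
- rack: Fixed wooden rack, 170 x 220 mm, right or left of the middle. Origin under its centre, z up. Three V slots along its x axis at y = -75, 0, +75 mm, each two V notches 16 mm thick at x = -68 and +68 mm, 57 mm high, so the middle 120 mm of each rod is free. Base board 12 mm thick. The thick rod's axis lies 48 mm above the bench.
- clamp: Steel foot of the fixed spring clamp, 250 x 130 mm, on the other side of the bench. Origin under its centre, x away from the robot, z up. It carries the inclined bed with the jaws and the end stop.
- bed: Inclined bed of the clamp. Origin on the seat axis, 145 mm above the bench. x: the seat axis, rising 30 degrees away from the robot; y: level, across the jaws; z: square to both, leaning 30 degrees from vertical towards the robot. The rod is pressed in along -z to z = 0. Jaw pairs 20 mm long stand at x = -58 and +58 mm; between them, x -48 to +48, nothing is above z = -39 mm.
- mouth (a point): Middle of the jaws' flared mouth, at bed z = +28 mm above the bed's origin; same axes as the bed. With the jaws shut the mouth is 29 mm wide here and narrows to 6.4 mm between the lips at bed z = +8 mm. A fixed rest under the rod at each pair stops it solidly at bed z = 0. Spring posts at y = +-50 mm are no higher than bed z = +4 mm.
- jaw_l (a joint): Opening (m) of the jaw bar on the bed's +y side, which carries that side's plate of both pairs; slides along +y. 0 = shut and empty, 0.006 = lips spread by the rod, 0.001 to 0.002 = closed round the seated rod. Spring 3 N at 0, 6 N at 0.006. Pressing the rod in takes 8 to 16 N in all, then the push falls away. The steel is slippery: a clamped rod slides lengthwise at 2 to 4 N.
- jaw_r (a joint): The same for the jaw bar on the bed's -y side, which slides outward along -y.
- stop: End-stop block at the bed's low end. Origin on the seat axis at its face (bed x = -0.125), axes as the bed; +x faces the rod. A 12 mm steel pin with a 17 mm head sticks out along +x by 15 to 31 mm: set anew each time, not reported, to be felt. The head gives 3 mm on a light spring (1 N), then is solid. Home, the rod's low end presses on the head; its middle is between bed x -0.013 and +0.006.
- tin: Bystander: an aluminium tin with a paper band, 90 mm in diameter, 110 mm high, full of thin sticks up to 220 mm high, on the far side of the bench. Origin under its centre.
- wrench: Bystander: a dark steel wrench, 160 mm long, lying on the bench between rack and clamp. Origin on its underside.
Things that resemble listed ones, but are neither listed nor needed, are in the scene too. Leave any blue look-alike of the rod alone.

How it is judged:
By the outcome, as a careful person would: the job done as asked, in the order asked, and still so for the second after the job is handed in, with the robot touching nothing.
It also fails if it takes over 58 s, if anything falls off the work surface, if the arm or the gripper's body presses on something with over 40 N, if the wrist force passes 120 N, or if a joint passes its speed limit or range.

## Working session

There is one attempt and no reset: what is moved stays moved. The work goes in short steps, Python scripts to look and compute and a tool call to move; the robot and the scene stay as the last step left them, time stands still between calls to the robot, and variables do not carry over. Pictures are saved under pics/ and viewed, about 8 in all and at most 12, crops included, and the job is handed in when it is done.

Besides the shell and the picture viewer there is one more tool, called after "Call:" by a JSON object that holds its "api" and its "payload", one argument or row to a line. jog_arm: Moves the arm, as the interface text tells. Its arguments: {"type":"object","properties":{"increments":{"type":"array"},"force":{"type":"number"}},"required":["increments"]}

```bash
mkdir -p pics; ls; python3 - <<'E'
from workcell import readout, read_camera, bot, spotter
import cv2,numpy as np
for n in("side","top"):
    c=read_camera(n); cv2.imwrite(f"pics/{n}0.png",c["img"])
    print(n,c["fx"],c["cx"],c["distortion"],np.round(c["world_from_camera"],3).tolist())
    for t in("rod","rack","clamp","bed","mouth","stop","tin","wrench"):
        try:
            r=spotter.spot_point(c,t)[:4]; print(t,[(round(a["p"],2),np.round(a["location"]).tolist()) for a in r])
        except Exception as e: print(t,e)
print(readout.read_state())
E
```

```text
pics
side 370.8280457170126 313.3528632312078 [0.00781275 0.         0.         0.         0.        ] [[-0.858, -0.284, 0.428, 0.146], [-0.513, 0.441, -0.736, 0.738], [0.02, -0.851, -0.524, 0.61], [0.0, 0.0, 0.0, 1.0]]
rod [(0.94, [417.0, 222.0]), (0.93, [378.0, 296.0])]
rack [(0.64, [276.0, 273.0])]
clamp [(0.81, [338.0, 190.0])]
bed [(0.89, [341.0, 152.0]), (0.52, [342.0, 147.0]), (0.19, [275.0, 256.0])]
mouth []
stop [(0.64, [370.0, 178.0])]
tin [(0.7, [256.0, 208.0])]
wrench [(0.82, [325.0, 232.0]), (0.66, [336.0, 194.0])]
top 380.25411262707973 323.51862864842406 [-0.06338173  0.          0.          0.          0.        ] [[0.04, -0.969, 0.245, 0.295], [-0.999, -0.039, 0.008, 0.065], [0.002, -0.245, -0.969, 1.138], [0.0, 0.0, 0.0, 1.0]]
rod [(0.94, [405.0, 291.0]), (0.77, [190.0, 295.0]), (0.69, [280.0, 212.0]), (0.68, [289.0, 295.0])]
rack [(0.65, [280.0, 211.0]), (0.54, [435.0, 187.0])]
clamp [(0.57, [418.0, 200.0])]
bed [(0.98, [434.0, 190.0])]
mouth [(0.6, [439.0, 190.0])]
stop [(0.61, [350.0, 151.0]), (0.54, [425.0, 228.0])]
tin [(0.95, [350.0, 152.0]), (0.44, [257.0, 219.0])]
wrench [(0.88, [349.0, 221.0]), (0.36, [352.0, 151.0])]
{'time': 0.9, 'q': array([-1.30590425e+00,  2.63886849e-01,  1.60399697e+00, -1.92781883e-05,
        1.27370863e+00, -3.68746410e-02]), 'joint_vel': array([ 1.05199959e-03, -7.93239340e-05, -5.88624478e-04, -3.33844656e-04,
        7.95919495e-04, -2.22976140e-04]), 'joint_torque': array([-5.79374091e-05, -5.15051079e+01, -3.67730784e+01,  9.93876256e-06,
        5.25063424e-04, -1.21135690e-05]), 'tool_pos': array([ 0.20062208, -0.64448964,  0.24529023]), 'tcp_rot': array([-1.33699371,  0.98409228, -0.9840735 ]), 'wrist_force': array([0.05009327, 1.60614231, 0.11292963]), 'torque': array([-0.01949162, -0.00957672,  0.03316939]), 'width': 0.9972554344443219}
```

View pics/top0.png

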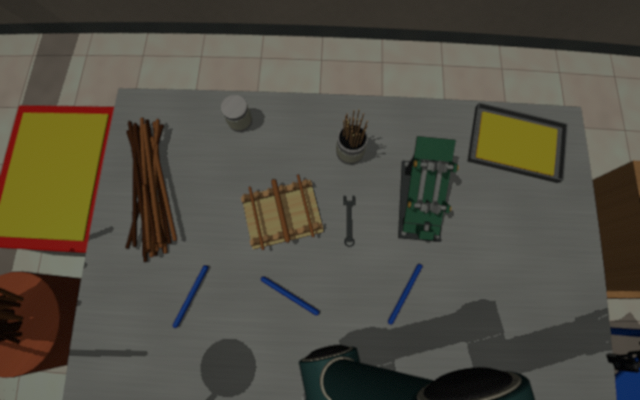

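View pics/side0.png

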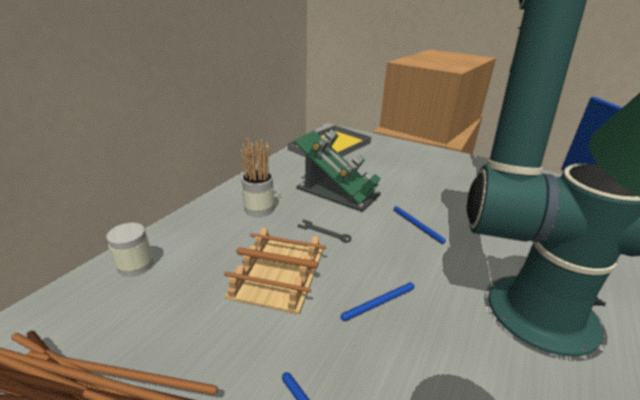

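Top view: rack around (284,212) with three brown rods; the middle one, (280,210), looks thickest. Clamp is at (430,190), wrench at (349,220), tin at (352,150). Could be mistaken for the rod: the blue rods at (190,295), (289,295) and (405,291), the thin rods at about (255,218) and (305,205), and the loose sticks on the left at (150,190). I choose the thick brown one in the rack and check it in a crop.

```bash
cat > h.py <<'E'
from workcell import readout, read_camera, bot, spotter
import cv2,numpy as np
from scipy.spatial.transform import Rotation as R
np.set_printoptions(precision=4,suppress=True)
def K(c): return np.array([[c["fx"],0,c["cx"]],[0,c["fy"],c["cy"]],[0,0,1]])
def cloud(c):
    v,u=np.mgrid[:400,:640]; p=np.stack([u,v],-1).reshape(-1,1,2).astype(float)
    n=cv2.undistortPoints(p,K(c),np.array(c["distortion"])).reshape(400,640,2)
    z=c["range_z"][...,None]; P=np.concatenate([n*z,z],-1); T=np.array(c["world_from_camera"])
    W=P@T[:3,:3].T+T[:3,3]; W[c["range_z"]==0]=np.nan; return W
def project(c,X):
    T=np.linalg.inv(c["world_from_camera"])
    return cv2.projectPoints(np.atleast_2d(X).astype(float),cv2.Rodrigues(T[:3,:3])[0],T[:3,3],K(c),np.array(c["distortion"]))[0][:,0]
E
python3 - <<'E'
from h import *
c=read_camera("top"); W=cloud(c); hsv=cv2.cvtColor(c["img"],cv2.COLOR_BGR2HSV)
np.savez("top0.npz",W=W,img=c["img"])
a=cv2.resize(c["img"][165:260,230:335],None,fx=4.5,fy=4.5,interpolation=cv2.INTER_CUBIC)
b=cv2.resize(c["img"][125:250,390:470],None,fx=3.4,fy=3.4,interpolation=cv2.INTER_CUBIC)
h=max(a.shape[0],b.shape[0]); f=lambda i:cv2.copyMakeBorder(i,0,h-i.shape[0],0,0,cv2.BORDER_CONSTANT)
cv2.imwrite("pics/crop.png",cv2.convertScaleAbs(np.hstack([f(a),f(b)]),alpha=1.6))
for n,(r0,r1,c0,c1) in dict(rack=(165,260,230,335),clamp=(125,250,390,470)).items():
    w=W[r0:r1,c0:c1].reshape(-1,3); print(n,np.nanpercentile(w[:,2],[5,25,50,75,95,99]))
    s=w[w[:,2]>.008]; print(np.nanpercentile(s,[1,50,99],axis=0),cv2.minAreaRect(s[:,:2].astype(np.float32)))
w=W[165:260,230:335].reshape(-1,3); s=w[w[:,2]>.03]; print(len(s))
print(np.histogram(s[:,2],bins=np.arange(.03,.075,.003)))
for t in("rod","thin_a"):
  for m in spotter.masks_of(c,t)[:6]:
    pts=W[m["mask"]]; pts=pts[np.isfinite(pts[:,0])]
    p0=np.median(pts,0); u,sv,vt=np.linalg.svd(pts-pts.mean(0),full_matrices=False)
    hs=np.median(hsv[m["mask"]],0)
    print(t,round(m["p"],2),np.round(m["location"]),p0,m["mask"].sum(),vt[0],hs,cv2.minAreaRect(pts[:,:2].astype(np.float32)))
E
```

```text
rack [-0.0038 -0.0012  0.0015  0.0123  0.0505  0.0563]
[[0.4512 0.0858 0.0083]
 [0.5517 0.2001 0.0141]
 [0.6482 0.3142 0.0576]] ((0.5546888113021851, 0.2020338475704193), (0.20104318857192993, 0.22052572667598724), 16.67751121520996)
clamp [-0.0041 -0.0014  0.0023  0.095   0.1618  0.1827]
[[ 0.4855 -0.283   0.0087]
 [ 0.6294 -0.2145  0.101 ]
 [ 0.7492 -0.1598  0.1912]] ((0.6391910910606384, -0.2672336995601654), (0.21385817229747772, 0.3324646055698395), 85.4303970336914)
1390
(array([ 55,  22,  28,  75, 258, 301, 191, 200, 204,  55,   1,   0,   0,
         0]), array([0.03 , 0.033, 0.036, 0.039, 0.042, 0.045, 0.048, 0.051, 0.054,
       0.057, 0.06 , 0.063, 0.066, 0.069, 0.072]))
rod 0.9 [404. 292.] [ 0.3259 -0.1694  0.0144] 395 [-0.8851  0.4653 -0.0049] [111. 195.  87.] ((0.3272743225097656, -0.17357364296913147), (0.0202176570892334, 0.19287525117397308), 62.97431182861328)
rod 0.88 [190. 296.] [0.2941 0.4506 0.0153] 369 [-0.9229  0.3851  0.0001] [110. 194.  91.] ((0.2958707809448242, 0.45085152983665466), (0.016933100298047066, 0.19173890352249146), 66.96870422363281)
rod 0.74 [277. 211.] [0.5516 0.2009 0.0547] 373 [-0.958  -0.2867 -0.0022] [ 13. 167.  85.] ((0.5542513132095337, 0.20161928236484528), (0.19469580054283142, 0.018093081191182137), 16.50714683532715)
thin_a 0.5 [260. 222.] [0.5271 0.2715 0.0448] 216 [-0.9587 -0.2845 -0.0049] [ 14.  151.5  86. ] ((0.5289710760116577, 0.2753959596157074), (0.18998287618160248, 0.01535370759665966), 16.42534828186035)
thin_a 0.46 [304. 203.] [0.5808 0.1321 0.0456] 174 [-0.9585 -0.2849  0.0095] [ 14. 158.  85.] ((0.5744809508323669, 0.12935110926628113), (0.1904057115316391, 0.009744581766426563), 16.67819595336914)
```

View pics/crop.png

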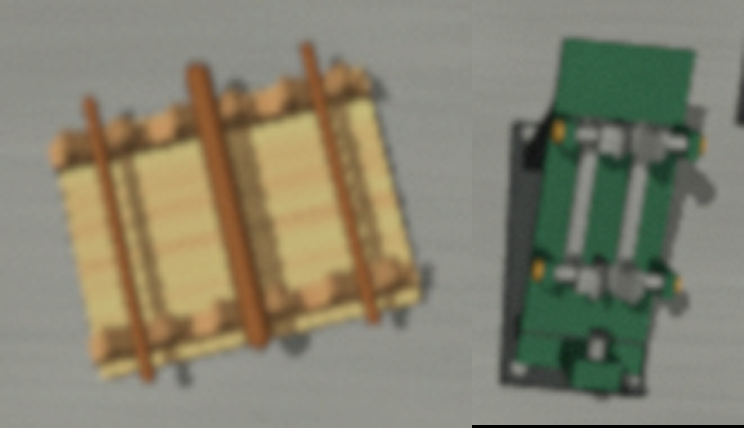

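The crop confirms that the middle rod, (280,210), is clearly thicker than its neighbours, and the depth data gives it 18 mm wide. The clamp shows two jaw pairs, with the stop at its near end. Next is the clamp pose.

```bash
python3 - <<'E'
from h import *
def ray(c,uv):
    n=cv2.undistortPoints(np.array([[uv]],float),K(c),np.array(c["distortion"])).ravel(); T=np.array(c["world_from_camera"])
    return T[:3,3],T[:3,:3]@np.r_[n,1]
def atz(c,uv,z): o,d=ray(c,uv); return o+d*(z-o[2])/d[2]
cs=[read_camera(n) for n in("top","side")]
for c in cs:
    for t,z in(("bed",.145),("mouth",.1692),("clamp",0),("stop",.0825)):
        for r in spotter.spot_point(c,t)[:2]: print(c["shot"],t,round(r["p"],2),np.round(r["location"],1),atz(c,r["location"],z))
# bed plane from green pixels
c=cs[0]; P=[]
for c in cs:
    W=cloud(c); hsv=cv2.cvtColor(c["img"],cv2.COLOR_BGR2HSV)
    m=(hsv[...,0]>50)&(hsv[...,0]<90)&(hsv[...,1]>80)&(W[...,2]>.02)&(W[...,0]>.45)&(W[...,0]<.8)&(W[...,1]<-.1)&(W[...,1]>-.35)
    p=W[m]; 
    best=None; rng=np.random.default_rng(0)
    for _ in range(500):
        a=p[rng.choice(len(p),3,False)]; n=np.cross(a[1]-a[0],a[2]-a[0]); n/=np.linalg.norm(n)+1e-12
        i=abs((p-a[0])@n)<.003
        if best is None or i.sum()>best.sum(): best=i
    q=p[best]; n=np.linalg.svd(q-q.mean(0),full_matrices=False)[2][2]; n*=np.sign(n[2])
    print(len(p),best.sum(),"n",n,"tilt",np.degrees(np.arccos(n[2])),"yaw",np.degrees(np.arctan2(-n[1],-n[0])),"c",q.mean(0))
    # in-plane rectangle
    psi=np.arctan2(-n[1],-n[0]); 
    print(cv2.minAreaRect(q[:,:2].astype(np.float32)))
    # jaws: points above plane by >15mm
    w=W[(W[...,0]>.45)&(W[...,0]<.8)&(W[...,1]<-.1)&(W[...,1]>-.35)&(W[...,2]>.03)]
    d=(w-q.mean(0))@n; j=w[d>.02]; print("high",len(j),np.percentile(d,[50,80,95,99]),np.median(j,0)); print(cv2.minAreaRect(j[:,:2].astype(np.float32)))
    for t in("jaw_l","jaw_r","bed","stop","clamp"):
        for r in spotter.masks_of(c,t)[:1]: k=W[r["mask"]]; print(t,round(r["p"],2),r["mask"].sum(),np.round(r["location"]),np.nanmedian(k,0),cv2.minAreaRect(k[np.isfinite(k[:,0]),:2].astype(np.float32)))
s=readout.read_state(); print(R.from_rotvec(s["tcp_rot"]).as_matrix(),s["wrist_force"])
E
```

```text
4 bed 0.7 [434.8 189.8] [ 0.6045 -0.2294  0.145 ]
4 mouth 0.63 [436.6 189.2] [ 0.5988 -0.2271  0.1692]
4 clamp 0.85 [416.  201.1] [ 0.6104 -0.2122  0.    ]
4 stop 0.68 [426.4 229.4] [ 0.5056 -0.2202  0.0825]
5 bed 0.69 [338.6 152.4] [ 0.6141 -0.2142  0.145 ]
5 mouth 0.78 [342.8 146.6] [ 0.5991 -0.21    0.1692]
5 clamp 0.88 [336.7 188.6] [ 0.6267 -0.2417  0.    ]
5 clamp 0.25 [343.4 146.7] [ 0.7704 -0.574   0.    ]
5 stop 0.72 [371.6 178.3] [ 0.5017 -0.2247  0.0825]
5 stop 0.68 [337.9 152.3] [ 0.6795 -0.3415  0.0825]
2575 1893 n [-0.5011  0.0289  0.8649] tilt 30.125952683393507 yaw -3.3026174646556608 c [ 0.6378 -0.2236  0.1023]
((0.6271297931671143, -0.22453373670578003), (0.10803483426570892, 0.24344277381896973), 86.91587829589844)
high 948 [0.0012 0.0413 0.0635 0.0741] [ 0.5703 -0.2189  0.1236]
((0.580855667591095, -0.22256451845169067), (0.11902913451194763, 0.2086935192346573), 86.27031707763672)
jaw_l 0.67 318 [423. 187.] [ 0.6315 -0.2044  0.1205] ((0.6175069212913513, -0.20967981219291687), (0.02657114900648594, 0.13891175389289856), 89.36016845703125)
jaw_r 0.67 318 [423. 187
[... 1211 characters left out ...]
 0.1293] ((0.7511351108551025, -0.4176291823387146), (0.10253013670444489, 0.595852792263031), 38.17129898071289)
bed 0.92 2474 [337. 166.] [ 0.6162 -0.2033  0.1042] ((1.1141753196716309, -1.0934869050979614), (0.29745692014694214, 2.220890760421753), 30.136507034301758)
stop 0.72 228 [370. 185.] [ 0.4991 -0.1998  0.0756] ((0.5306167006492615, -0.2984248697757721), (0.054213546216487885, 0.22513392567634583), 18.140033721923828)
clamp 0.56 3926 [334. 174.] [ 0.6302 -0.1987  0.0672] ((0.7120773792266846, -0.41836100816726685), (0.28236663341522217, 0.671553373336792), 26.19523048400879)
[[ 0.2973  0.      0.9548]
 [-0.9548 -0.      0.2973]
 [ 0.     -1.      0.    ]] [-0.769  -0.1406 -0.5484]
```

```bash
cat >> h.py <<'E'
PSI=np.radians(-3.35); O=np.array([.602,-.223,.145])
def bedR(psi=PSI):
    return R.from_euler("zy",[psi,-np.pi/6]).as_matrix()
E
python3 - <<'E'
from h import *
B=bedR(); print(B)
out=[]
for n in("top","side"):
    c=read_camera(n); W=cloud(c).reshape(-1,3); w=W[(abs(W[:,0]-.62)<.17)&(abs(W[:,1]+.22)<.1)&(W[:,2]>.01)]
    b=(w-O)@B; k=(b[:,2]>-.03)
    print(n,"zmax",np.percentile(b[:,2],[98,99,99.8]))
    print("x hist",np.histogram(b[k,0],bins=np.arange(-.14,.14,.008)))
    for s in(-1,1):
        j=k&(abs(b[:,0]-s*.058)<.02)&(b[:,2]>.0)
        print(s,"y",np.histogram(b[j,1]*1e3,bins=np.arange(-70,71,5))[0], np.sort(b[j,0])[[3,-4]])
    H=np.full((170,260),0.) ; H[:]=-.08
    for x,y,z in b:
        i,jj=int((x+.15)*700),int((y+.1)*700)
        if 0<=i<260 and 0<=jj<170: H[jj,i]=max(H[jj,i],z)
    I=cv2.applyColorMap(np.clip((H+.08)/.14*255,0,255).astype(np.uint8),cv2.COLORMAP_JET)
    I=cv2.resize(I,None,fx=2,fy=2,interpolation=cv2.INTER_NEAREST)
    for xx in(-.125,-.058,0,.058): cv2.line(I,(int((xx+.15)*1400),0),(int((xx+.15)*1400),339),(255,255,255),1)
    cv2.line(I,(0,140),(519,140),(255,255,255),1); out.append(I)
cv2.imwrite("pics/bed.png",np.vstack(out)[:600])
E
```

```text
[[ 0.8645  0.0506 -0.5   ]
 [-0.0584  0.9983 -0.    ]
 [ 0.4991  0.0292  0.866 ]]
top zmax [0.0154 0.0187 0.0217]
x hist (array([ 32,  47,  43,  55,  12,  11,   6,   0,   0,   0,  67, 120, 156,
         4,   0,   0,   0,   0,   0,   0,   0,   0,   0,   0,  48, 127,
       140,  46,   0,   0,   0,   0,   0,   0]), array([-0.14 , -0.132, -0.124, -0.116, -0.108, -0.1  , -0.092, -0.084,
       -0.076, -0.068, -0.06 , -0.052, -0.044, -0.036, -0.028, -0.02 ,
       -0.012, -0.004,  0.004,  0.012,  0.02 ,  0.028,  0.036,  0.044,
        0.052,  0.06 ,  0.068,  0.076,  0.084,  0.092,  0.1  ,  0.108,
        0.116,  0.124,  0.132]))
-1 y [ 0  0  1  4  1  0  0  0  4  5 11 18 19  6  2  5 15 17 12  0  0  0  0  0
  0  0  0  0] [-0.0574 -0.0386]
1 y [ 0  0  0  4  4  0  0  0  6  5 11 19 24  8  1  9 11 24 13  7  0  0  1  0
  0  0  0  0] [0.0566 0.0769]
side zmax [0.0136 0.0182 0.0217]
x hist (array([ 49,  47,  47,  10,  11,  11,   0,   0,   0,   0, 114,  73,  51,
         0,   0,   0,   0,   0,   0,   0,   0,   0,   0,   0,  83,  91,
        69,  17,   0,   0,   0,   0,   0,   0]), array([-0.14 , -0.132, -0.124, -0.116, -0.108, -0.1  , -0.092, -0.084,
       -0.076, -0.068, -0.06 , -0.052, -0.044, -0.036, -0.028, -0.02 ,
       -0.012, -0.004,  0.004,  0.012,  0.02 ,  0.028,  0.036,  0.044,
        0.052,  0.06 ,  0.068,  0.076,  0.084,  0.092,  0.1  ,  0.108,
        0.116,  0.124,  0.132]))
-1 y [ 0  0  0  1  1  0  0  0  0  1  4 22 16  0  0  8 17 14  8  5  0  0  0  0
  0  0  0  0] [-0.0581 -0.0389]
1 y [ 0  0  0  0  4  0  0  0  0  1  2 20 18  3  0  6 15 17  7  9  0  0  0  0
  0  0  0  0] [0.0573 0.0772]
```

View pics/bed.png

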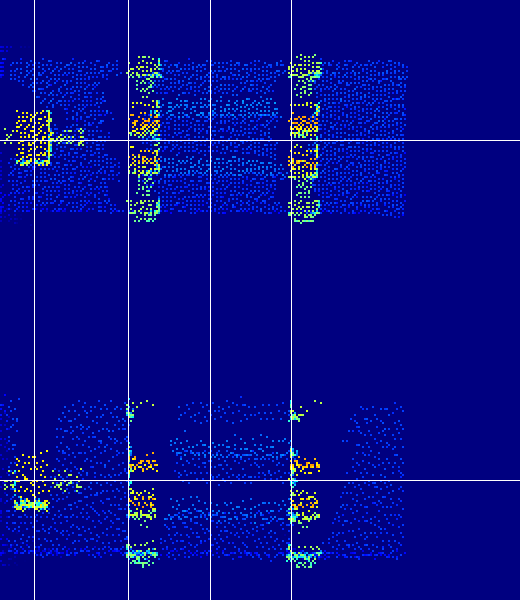

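Findings: bed yaw is −3.35°, tilt 30°. The jaw pairs centre at +9.5 mm from my first guess, so the origin is about (0.613, −0.2236, 0.145), which agrees with the spotted mouth. The rod is centred at (0.554, 0.2016, 0.048), yaw 16.5°. I start moving.

Call:
{"api": "jog_arm", "payload": {
  "increments": [
    [-0.044,0,0.037,0,0,0,0.6],
    [-0.044,0,0.037,0,0,0,0.6],
    [-0.044,0,0.037,0,0,0,0.6],
    [-0.044,0,0.037,0,0,0,0.6],
    [-0.044,0,0.037,0,0,0,0.6],
    [-0.044,0,0.037,0,0,0,0.6],
    [-0.044,0,0.037,0,0,0,0.6],
    [-0.044,0,0.037,0,0,0,0.6],
    [-0.044,0,0.037,0,0,0,0.6],
    [-0.044,0,0.037,0,0,0,0.6]
  ]
}}

```text
time: 3.4
tool_pos: [0.4297, -0.1038, 0.2464]
tcp_rot: [-1.332, 0.983, -0.999]
wrist_force: [0.7, -0.3, 0.5]
width: 0.6
```

```bash
cat >> h.py <<'E'
O=np.array([.613,-.2234,.145])
def rel(p,M):
    "tool-frame shift and turn from here to TCP pose p, M"
    s=readout.read_state(); A=R.from_rotvec(s["tcp_rot"])
    print("t",round(s["time"],2),"pos",s["tool_pos"],"F",s["wrist_force"],"w",round(s["width"],3),"q",s["q"])
    print("shift",A.inv().apply(p-s["tool_pos"]),"turn",(A.inv()*R.from_matrix(M)).as_rotvec())
def rack(h=0): 
    a=np.radians(16.5); z=np.array([np.cos(a),np.sin(a),0]); y=np.array([0,0,-1.])
    rel(np.array([.5543,.2016,.043+h]),np.c_[np.cross(y,z),y,z])
def bed(x,z,y=0):
    "TCP goal for rod middle at bed x,y,z"
    B=bedR(); rel(O+B@[x,y,z-.005],np.c_[-B[:,1],-B[:,2],B[:,0]])
def where():
    s=readout.read_state(); B=bedR(); A=R.from_rotvec(s["tcp_rot"]).as_matrix()
    print("t",round(s["time"],2),"grasp in bed",(s["tool_pos"]-.005*A[:,1]-O)@B,"F bed",s["wrist_force"]@B,"T bed",s["torque"]@B,"w",round(s["width"],4),"err",(R.from_matrix(A).inv()*R.from_matrix(np.c_[-B[:,1],-B[:,2],B[:,0]])).as_rotvec())
E
python3 -c "
from h import *
rack(.2)"
```

```text
t 3.4 pos [ 0.4297 -0.1038  0.2464] F [ 0.6665 -0.2624  0.5011] w 0.6 q [-0.2916 -0.1978  2.078  -0.0025  1.252   0.9876]
shift [-0.2565  0.0029  0.2073] turn [-0.0065  0.0045  0.0071]
```

Call:
{"api": "jog_arm", "payload": {
  "increments": [
    [-0.043,0,0.035,-0.001,0.001,0.001,0.6],
    [-0.043,0,0.035,-0.001,0.001,0.001,0.6],
    [-0.043,0,0.035,-0.001,0.001,0.001,0.6],
    [-0.043,0.01,0.035,-0.001,0.001,0.001,0.6],
    [-0.043,0.02,0.035,-0.001,0,0.001,0.6],
    [-0.035,0.03,0.025,-0.001,0,0.001,0.6],
    [0,0,0,0,0,0,0.6]
  ]
}}

```text
time: 4.28
tool_pos: [0.5553, 0.2078, 0.1882]
tcp_rot: [-1.328, 0.981, -0.996]
wrist_force: [-1.1, -0.4, -0.4]
width: 0.6
```

```bash
python3 -c "
from h import *
rack(.0)"
```

```text
t 4.28 pos [0.5553 0.2078 0.1882] F [-1.1111 -0.4365 -0.4279] w 0.6 q [ 0.3183  0.1463  1.8529 -0.0044  1.1326  1.5961]
shift [ 0.0051  0.1452 -0.0041] turn [-0.0099  0.0068  0.0037]
```

Call:
{"api": "jog_arm", "payload": {
  "increments": [
    [0.005,0.02,-0.004,-0.01,0.007,0.004,0.6],
    [0,0.045,0,0,0,0,0.6],
    [0,0.045,0,0,0,0,0.6],
    [0,0.03,0,0,0,0,0.6],
    [0,0,0,0,0,0,0.6]
  ]
}}

```text
time: 4.9
tool_pos: [0.5531, 0.1946, 0.0458]
tcp_rot: [-1.329, 0.998, -1.001]
wrist_force: [-0.3, 0.8, 0.1]
width: 0.595
```

```bash
python3 -c "
from h import *
rack(.0)"
```

```text
t 4.9 pos [0.5531 0.1946 0.0458] F [-0.2816  0.7929  0.0613] w 0.595 q [ 0.2964  0.2969  1.9649 -0.0015  0.8781  1.5868]
shift [-0.0064  0.0028  0.0032] turn [-0.0017 -0.0066  0.0011]
```

Call:
{"api": "jog_arm", "payload": {
  "increments": [
    [-0.006,0.003,0.003,-0.002,-0.006,0.001,0.6],
    [0,0,0,0,0,0,0.6]
  ]
}}

```text
time: 5.15
tool_pos: [0.556, 0.2003, 0.0453]
tcp_rot: [-1.328, 0.994, -0.998]
wrist_force: [0.1, 0.4, -0.2]
width: 0.6
```

```bash
python3 -c "
from h import *
rack(.0)
c=read_camera('side'); cv2.imwrite('pics/g.png',cv2.resize(c['img'][200:340,180:380],None,fx=4,fy=4,interpolation=cv2.INTER_CUBIC))"
```

```text
t 5.15 pos [0.556  0.2003 0.0453] F [ 0.053   0.3621 -0.2372] w 0.6 q [ 0.3037  0.3044  1.9559 -0.0002  0.878   1.5892]
shift [-0.0017  0.0023 -0.0013] turn [-0.0033 -0.0026  0.0001]
```

View pics/g.png

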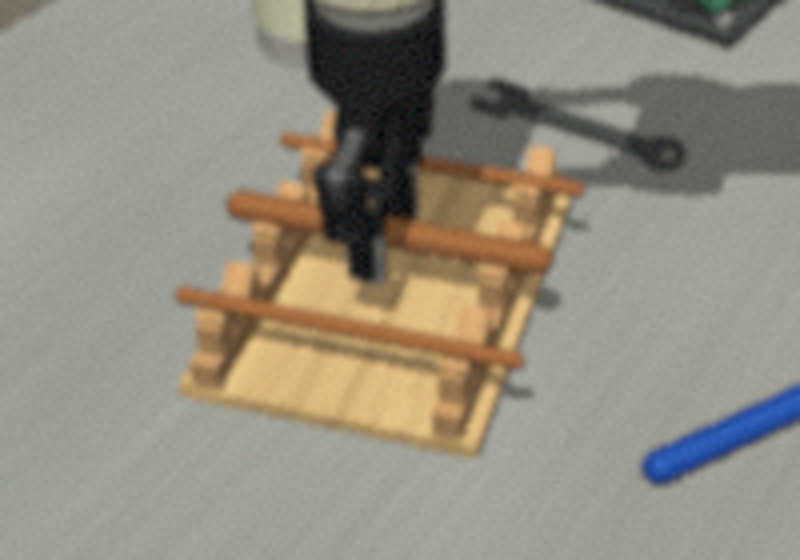

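The fingers straddle the thick rod at crop (370,225), near its middle and clear of its neighbours. I close the gripper.

Call:
{"api": "jog_arm", "payload": {
  "increments": [
    [-0.002,0.002,-0.001,-0.003,-0.003,0,0.6],
    [0,0,0,0,0,0,0.1],
    [0,0,0,0,0,0,0.1],
    [0,0,0,0,0,0,0.1],
    [0,0,0,0,0,0,0.1],
    [0,0,0,0,0,0,0.1]
  ],
  "force": 80
}}

```text
time: 5.95
tool_pos: [0.5572, 0.2017, 0.0468]
tcp_rot: [-1.33, 0.987, -0.997]
wrist_force: [-0.1, -0.9, 0.6]
width: 0.18
```

Call:
{"api": "jog_arm", "payload": {
  "increments": [
    [0,-0.02,0,0,0,0,0.1],
    [0,-0.04,0,0,0,0,0.1],
    [0,-0.05,0,0,0,0,0.1],
    [0,-0.05,0,0,0,0,0.1],
    [0,-0.05,0,0,0,0,0.1],
    [0,0,0,0,0,0,0.1]
  ]
}}

```text
time: 6.7
tool_pos: [0.5553, 0.203, 0.2696]
tcp_rot: [-1.326, 0.986, -0.996]
wrist_force: [-0.0, 0.4, -0.2]
width: 0.187
```

```bash
python3 - <<'E'
from h import *
where(); bed(.015,.08)
c=read_camera("top"); W=cloud(c); 
for m in spotter.masks_of(c,"rod")[:5]:
    p=W[m["mask"]]; p=p[np.isfinite(p[:,0])]
    if np.median(p[:,2])>.1: print(m["p"],m["location"],np.median(p,0),cv2.minAreaRect(p[:,:2].astype(np.float32)))
c=read_camera("side"); cv2.imwrite("pics/l.png",c["img"][20:370,130:470])
E
```

```text
t 6.7 grasp in bed [-0.0101  0.4265  0.1411] F bed [-0.1468  0.4224 -0.1719] T bed [-0.0176 -0.0257 -0.0016] w 0.1868 err [ 0.5136  0.3415 -0.0615]
t 6.7 pos [0.5553 0.203  0.2696] F [-0.0196  0.4303 -0.2098] w 0.187 q [ 0.309   0.0865  1.7657 -0.0014  1.2804  1.589 ]
shift [ 0.4187  0.0518 -0.0914] turn [ 0.5136  0.3415 -0.0615]
0.61 [271.1, 192.3] [0.5425 0.1995 0.2768] ((0.5148875713348389, 0.1832905113697052), (0.21789969503879547, 0.019488075748085976), 31.426048278808594)
```

View pics/l.png

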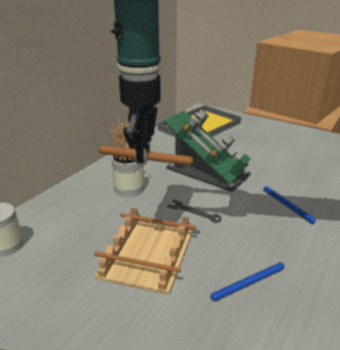

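The rod is held level near its middle, with its neighbours undisturbed. I turn it to the clamp's attitude up here, then carry it across.

Call:
{"api": "jog_arm", "payload": {
  "increments": [
    [0.005,-0.01,0,0.073,0.049,-0.009,0.1],
    [0.005,-0.01,0,0.073,0.049,-0.009,0.1],
    [0.01,-0.01,0,0.073,0.049,-0.009,0.1],
    [0.01,0,0,0.073,0.049,-0.009,0.1],
    [0.01,0,0,0.073,0.049,-0.009,0.1],
    [0.01,0,0,0.073,0.049,-0.009,0.1],
    [0.01,0,0,0.073,0.049,-0.009,0.1],
    [0,0,0,0,0,0,0.1]
  ]
}}

```text
time: 7.85
tool_pos: [0.5456, 0.1376, 0.27]
tcp_rot: [-0.811, 0.885, -1.449]
wrist_force: [-0.2, -0.2, -1.4]
width: 0.184
```

```bash
python3 -c "
from h import *
where(); bed(.02,.085)"
```

```text
t 7.85 grasp in bed [-0.0167  0.3607  0.147 ] F bed [-0.8422 -0.2622 -1.1557] T bed [-0.0663  0.2703 -0.0172] w 0.1845 err [ 0.0349 -0.0044  0.019 ]
t 7.85 pos [0.5456 0.1376 0.27  ] F [-0.1636 -0.2125 -1.4289] w 0.184 q [ 0.2924 -0.2391  2.1392 -0.2149  0.7877  2.0474]
shift [0.3592 0.0675 0.0408] turn [ 0.0349 -0.0044  0.019 ]
```

Call:
{"api": "jog_arm", "payload": {
  "increments": [
    [0.045,0,0,0.035,-0.004,0.019,0.1],
    [0.05,0,0.005,0,0,0,0.1],
    [0.05,0,0.005,0,0,0,0.1],
    [0.05,0,0.005,0,0,0,0.1],
    [0.05,0,0.005,0,0,0,0.1],
    [0.05,0,0.005,0,0,0,0.1],
    [0.04,0,0.005,0,0,0,0.1],
    [0,0,0,0,0,0,0.1]
  ]
}}

```text
time: 8.85
tool_pos: [0.5568, -0.2049, 0.2682]
tcp_rot: [-0.789, 0.867, -1.42]
wrist_force: [-0.6, 0.5, -1.4]
width: 0.178
```

```bash
python3 -c "
from h import *
where(); bed(.02,.085)"
```

```text
t 8.85 grasp in bed [0.0119 0.0191 0.1398] F bed [-1.2936  0.3827 -0.9415] T bed [-0.0202  0.2754 -0.0108] w 0.1776 err [ 0.0153  0.011  -0.013 ]
t 8.85 pos [ 0.5568 -0.2049  0.2682] F [-0.6283  0.4576 -1.4499] w 0.178 q [-0.5443 -0.1669  2.0908  0.3716  0.8144  0.8688]
shift [0.02   0.0544 0.0088] turn [ 0.0153  0.011  -0.013 ]
```

Call:
{"api": "jog_arm", "payload": {
  "increments": [
    [0.02,0,0.009,0.015,0.011,-0.013,0.1],
    [0,0.03,0,0,0,0,0.1],
    [0,0.024,0,0,0,0,0.1],
    [0,0,0,0,0,0,0.1],
    [0,0,0,0,0,0,0.1]
  ]
}}

```text
time: 9.48
tool_pos: [0.5943, -0.2247, 0.2243]
tcp_rot: [-0.778, 0.857, -1.438]
wrist_force: [-0.2, -0.2, 0.5]
width: 0.183
```

```bash
python3 - <<'E'
from h import *
where(); bed(.02,.05); B=bedR()
ims=[]
for n in("top","side"):
    c=read_camera(n); W=cloud(c); hsv=cv2.cvtColor(c["img"],cv2.COLOR_BGR2HSV)
    b=(W-O)@B
    m=(hsv[...,0]<22)&(hsv[...,1]>90)&(abs(b[...,1])<.05)&(abs(b[...,0])<.16)&(b[...,2]>.04)&(b[...,2]<.13)
    p=b[m]
    if len(p)>20:
        mu=np.median(p,0); print(n,len(p),"x ext",np.percentile(p[:,0],[1,99]))
        for lo,hi in((-.1,-.03),(.05,.14)):
            k=p[(p[:,0]>lo)&(p[:,0]<hi)]; 
            if len(k)>5: print(lo,len(k),"y",np.percentile(k[:,1],[3,50,97]),"z",np.percentile(k[:,2],[3,50,97]))
    u,v=project(c,O)[0].astype(int); ims.append(cv2.resize(c["img"][max(0,v-75):v+75,u-65:u+65],(390,450),interpolation=cv2.INTER_CUBIC))
cv2.imwrite("pics/p.png",cv2.convertScaleAbs(np.hstack(ims),alpha=1.4))
E
```

```text
t 9.47 grasp in bed [0.0234 0.     0.083 ] F bed [ 0.0636 -0.1552  0.5922] T bed [-0.0122  0.2906  0.0231] w 0.1828 err [-0.0007  0.0037 -0.0022]
t 9.47 pos [ 0.5943 -0.2247  0.2243] F [-0.249  -0.1587  0.5401] w 0.183 q [-0.5372 -0.0501  2.0758  0.413   0.6985  0.8255]
shift [ 0.0001  0.033  -0.0035] turn [-0.0007  0.0037 -0.0022]
top 394 x ext [-0.0738  0.1172]
-0.1 110 y [-0.0051  0.0035  0.0099] z [0.081  0.0853 0.0895]
0.05 193 y [-0.0057  0.0041  0.0105] z [0.0795 0.0852 0.0896]
side 310 x ext [-0.0741  0.1151]
-0.1 83 y [0.0002 0.0083 0.0136] z [0.0759 0.0836 0.088 ]
0.05 119 y [-0.0013  0.0083  0.0134] z [0.0744 0.0827 0.0875]
```

View pics/p.png

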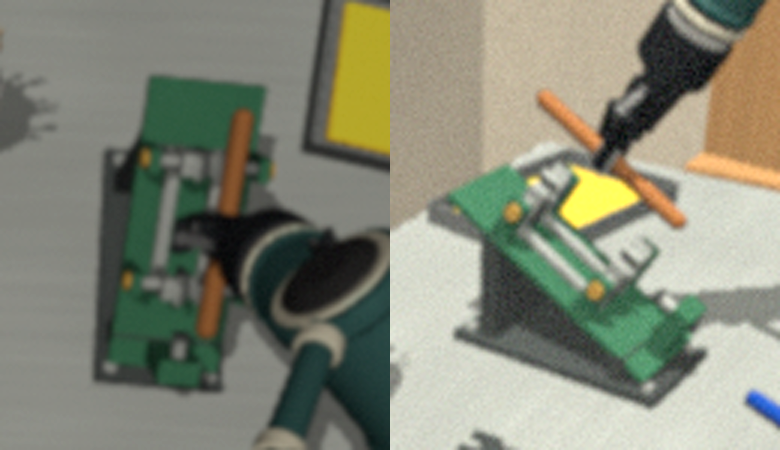

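In both views the rod lies parallel to the seat axis and above the jaws: rod middle about bed x +0.021, axis y about 0–2 mm, low end well clear of the pin. I go down to the mouth, then feel.

Call:
{"api": "jog_arm", "payload": {
  "increments": [
    [0,0.02,-0.005,0,0.003,-0.002,0.1],
    [0,0.018,0,0,0,0,0.1],
    [0,0.006,0,0,0,0,0.1],
    [0,0,0,0,0,0,0.1]
  ],
  "force": 100
}}

```text
time: 10.07
tool_pos: [0.614, -0.2255, 0.1873]
tcp_rot: [-0.775, 0.852, -1.446]
wrist_force: [0.1, -0.2, -0.7]
width: 0.176
```

```bash
python3 -c "
from h import *
where(); bed(.018,.024)"
```

```text
t 10.07 grasp in bed [ 0.0221 -0.0008  0.0411] F bed [-0.2748 -0.2158 -0.6596] T bed [-0.0537  0.307  -0.0664] w 0.1761 err [-0.0073  0.0022  0.0027]
t 10.07 pos [ 0.614  -0.2255  0.1873] F [ 0.0813 -0.1994 -0.7147] w 0.176 q [-0.517   0.021   2.0821  0.4449  0.6126  0.7995]
shift [-0.0009  0.0171 -0.0043] turn [-0.0073  0.0022  0.0027]
```

Call:
{"api": "jog_arm", "payload": {
  "increments": [
    [-0.001,0.005,-0.004,-0.007,0.002,0.003,0.1],
    [0,0.005,0,0,0,0,0.1],
    [0,0.005,0,0,0,0,0.1],
    [0,0,0,0,0,0,0.1]
  ]
}}

```text
time: 10.58
tool_pos: [0.6191, -0.2252, 0.1732]
tcp_rot: [-0.777, 0.857, -1.443]
wrist_force: [-1.9, -0.5, -0.6]
width: 0.173
```

```bash
python3 -c "
from h import *
where(); bed(.018,.015)"
```

```text
t 10.57 grasp in bed [ 0.0195 -0.0007  0.0264] F bed [-1.93   -0.5865  0.4198] T bed [-0.2326  0.4067  0.0676] w 0.1734 err [-0.0022  0.0012  0.0014]
t 10.57 pos [ 0.6191 -0.2252  0.1732] F [-1.9082 -0.4727 -0.617 ] w 0.173 q [-0.5111  0.0479  2.0817  0.4535  0.5911  0.7921]
shift [-0.0007  0.0114 -0.0015] turn [-0.0022  0.0012  0.0014]
```

Call:
{"api": "jog_arm", "payload": {
  "increments": [
    [0,0.004,0,0,0,0,0.1],
    [0,0.004,0,0,0,0,0.1],
    [0,0,0,0,0,0,0.1]
  ]
}}

```text
time: 10.95
tool_pos: [0.6238, -0.226, 0.1682]
tcp_rot: [-0.778, 0.853, -1.444]
wrist_force: [-1.1, -0.5, 0.7]
width: 0.174
```

```bash
python3 -c "
from h import *
where(); bed(.018,.01)"
```

```text
t 10.95 grasp in bed [ 0.0211 -0.0014  0.0197] F bed [-0.6137 -0.5843  1.1738] T bed [-0.0811  0.4035  0.2226] w 0.1737 err [-0.0044  0.0034  0.0026]
t 10.95 pos [ 0.6238 -0.226   0.1682] F [-1.147  -0.5474  0.6932] w 0.174 q [-0.5077  0.0617  2.0784  0.4596  0.5781  0.7852]
shift [-0.0014  0.0096 -0.0031] turn [-0.0044  0.0034  0.0026]
```

Call:
{"api": "jog_arm", "payload": {
  "increments": [
    [-0.001,0.004,-0.002,-0.004,0.003,0.003,0.1],
    [0,0.003,0,0,0,0,0.1],
    [0,0,0,0,0,0,0.1]
  ]
}}

```text
time: 11.32
tool_pos: [0.6269, -0.2259, 0.1642]
tcp_rot: [-0.776, 0.855, -1.443]
wrist_force: [0.2, -1.0, -1.5]
width: 0.172
```

```bash
python3 -c "
from h import *
where(); bed(.018,.0)"
```

```text
t 11.32 grasp in bed [ 0.0218 -0.0012  0.0146] F bed [-0.4657 -1.0399 -1.3894] T bed [-0.1449  0.2556  0.1728] w 0.1725 err [-0.0043  0.0022  0.0013]
t 11.32 pos [ 0.6269 -0.2259  0.1642] F [ 0.2394 -1.0109 -1.466 ] w 0.172 q [-0.5052  0.072   2.0757  0.4649  0.5712  0.7822]
shift [-0.0012  0.0146 -0.0038] turn [-0.0043  0.0022  0.0013]
```

```bash
cat > rodchk.py <<'E'
from h import *
where(); B=bedR()
for n in("top","side"):
    c=read_camera(n); W=cloud(c); hsv=cv2.cvtColor(c["img"],cv2.COLOR_BGR2HSV); b=(W-O)@B
    m=(hsv[...,0]<16)&(hsv[...,1]>90)&(abs(b[...,1])<.03)&(abs(b[...,0])<.16)&(b[...,2]>-.025)&(b[...,2]<.13)
    p=b[m]; print(n,len(p),"x ext",np.percentile(p[:,0],[1,99]))
    for lo,hi in((-.1,-.07),(-.07,-.02),(.04,.07),(.07,.14)):
        k=p[(p[:,0]>lo)&(p[:,0]<hi)]
        if len(k)>5: print(lo,len(k),"y",np.percentile(k[:,1],[3,50,97]),"z",np.percentile(k[:,2],[3,50,97]))
    j=(hsv[...,1]<60)&(abs(b[...,1])<.035)&(b[...,2]>.005)&(b[...,2]<.04)
    for s in(-1,1):
        k=b[j&(abs(b[...,0]-s*.058)<.016)]; print("jaw",s,len(k),np.histogram(k[:,1]*1e3,np.arange(-32,33,4))[0],"zmax",np.percentile(k[:,2],98) if len(k) else 0)
    u,v=project(c,O)[0].astype(int); cv2.imwrite(f"pics/r_{n}.png",cv2.resize(c["img"][max(0,v-50):v+60,u-55:u+55],(390,390),interpolation=cv2.INTER_CUBIC))
a=[cv2.imread(f"pics/r_{n}.png") for n in("top","side")]; cv2.imwrite("pics/r.png",cv2.convertScaleAbs(np.hstack(a),alpha=1.4))
E
python3 rodchk.py
```

```text
t 11.32 grasp in bed [ 0.0218 -0.0012  0.0146] F bed [-0.4657 -1.0399 -1.3894] T bed [-0.1449  0.2556  0.1728] w 0.1725 err [-0.0043  0.0022  0.0013]
top 331 x ext [-0.0753  0.1137]
-0.1 14 y [-0.0062  0.0001  0.0061] z [0.011  0.0159 0.0186]
-0.07 104 y [-0.0099  0.0023  0.0075] z [0.0051 0.0169 0.0209]
0.04 75 y [-0.0066  0.0032  0.0107] z [0.011  0.0167 0.0199]
0.07 99 y [-0.0063  0.0023  0.0088] z [0.0125 0.0167 0.0205]
jaw -1 117 [ 7  3  8 18 18  6  0  0  0  0  1  9 12 17 12  6] zmax 0.028045873830412203
jaw 1 131 [10  2 10 14 18 12  0  0  0  0  1  7  7 19 14 11] zmax 0.02968305002225182
side 213 x ext [-0.0757  0.1124]
-0.1 14 y [0.0005 0.0053 0.0084] z [0.0059 0.0153 0.0194]
-0.07 57 y [-0.0048  0.0047  0.0131] z [0.0098 0.0167 0.0211]
0.04 25 y [-0.0007  0.0058  0.013 ] z [0.0064 0.0161 0.0203]
0.07 64 y [-0.0003  0.0082  0.0124] z [0.0077 0.0151 0.0198]
jaw -1 86 [ 1  0  6 16 12  2  0  0  0  0  0  7  6 19  6  7] zmax 0.027140154290711812
jaw 1 72 [ 0  0  0  7 12  5  0  0  0  0  0  2 13 11 11  7] zmax 0.026954549539438457
```

View pics/r.png

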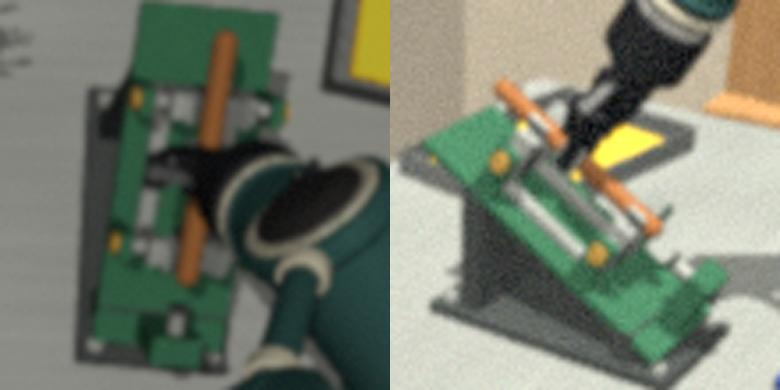

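The rod lies within the mouths of both jaw pairs, centred to about 1 mm, with its axis near z 11 mm. I press on.

Call:
{"api": "jog_arm", "payload": {
  "increments": [
    [-0.001,0.004,-0.002,-0.004,0.002,0.001,0.1],
    [0,0.004,0,0,0,0,0.1]
  ]
}}

```text
time: 11.68
tool_pos: [0.6304, -0.2256, 0.1579]
tcp_rot: [-0.776, 0.857, -1.444]
wrist_force: [-0.9, -1.3, 0.4]
width: 0.172
```

```bash
python3 -c "
from h import *
where()"
```

```text
t 11.68 grasp in bed [ 0.0216 -0.0009  0.0074] F bed [-0.5686 -1.312   0.779 ] T bed [-0.2493  0.4559  0.1221] w 0.1723 err [-0.0032  0.0008  0.002 ]
```

Call:
{"api": "jog_arm", "payload": {
  "increments": [
    [0,0.003,0,0,0,0,0.1],
    [0,0.003,0,0,0,0,0.1]
  ]
}}

```text
time: 11.92
tool_pos: [0.6326, -0.2255, 0.154]
tcp_rot: [-0.778, 0.856, -1.442]
wrist_force: [-45.8, 2.3, 43.8]
width: 0.176
```

```bash
python3 rodchk.py
```

```text
t 11.93 grasp in bed [ 0.0215 -0.0009  0.003 ] F bed [-17.8361   1.2365  60.8661] T bed [0.1894 2.9153 0.0748] w 0.1761 err [-0.0017  0.0028  0.0008]
top 282 x ext [-0.0758  0.1134]
-0.1 13 y [-0.0043  0.0014  0.0057] z [-0.0013  0.0034  0.0075]
-0.07 84 y [-0.0058  0.0019  0.0076] z [-0.0013  0.0054  0.0114]
0.04 56 y [-0.0056  0.0016  0.0101] z [0.0018 0.0066 0.0108]
0.07 95 y [-0.0055  0.003   0.0092] z [0.0011 0.0053 0.01  ]
jaw -1 113 [ 0  9  1  9 18 15 10  0  0  0  2 10 17 11 11  0] zmax 0.027793038070337422
jaw 1 127 [ 0  9  3 10 17 18 11  0  0  0  3  7 12 16 10 11] zmax 0.028912707585438693
side 184 x ext [-0.0768  0.1143]
-0.1 16 y [-0.0011  0.0062  0.0111] z [-0.0012  0.0033  0.0081]
-0.07 41 y [-0.0004  0.0073  0.011 ] z [-0.004   0.0045  0.0091]
0.04 14 y [-0.0008  0.0093  0.0136] z [-0.0022  0.0049  0.0115]
0.07 64 y [0.0001 0.0074 0.0112] z [-0.0038  0.0036  0.0082]
jaw -1 97 [ 0  1  0  1 18 21  5  0  0  0  3  9 18 10  6  5] zmax 0.027703266280498948
jaw 1 85 [ 0  0  0  1  5 18  7  1  0  0  3  2 22 11  4 10] zmax 0.02672630436493951
```

60 N square to the bed: the rod is solid on the rest, its top is at z ≈ 9–10 mm (axis ≈ 0), and the jaws have moved inward by 4 mm or so over it. It has snapped in. I ease the push off.

Call:
{"api": "jog_arm", "payload": {
  "increments": [
    [0,-0.001,0,0,0,0,0.1],
    [0,0,0,0,0,0,0.1]
  ]
}}

```text
time: 12.28
tool_pos: [0.6319, -0.2258, 0.1547]
tcp_rot: [-0.777, 0.856, -1.443]
wrist_force: [1.6, -1.2, -0.6]
width: 0.177
```

```bash
python3 -c "
from h import *
where()"
```

```text
t 12.28 grasp in bed [ 0.0213 -0.0011  0.004 ] F bed [ 1.1476 -1.1707 -1.2629] T bed [-0.188   0.0724  0.3607] w 0.1766 err [-0.0027  0.002   0.0017]
```

Call:
{"api": "jog_arm", "payload": {
  "increments": [
    [0,0,-0.002,0,0,0,0.1],
    [0,0,-0.002,0,0,0,0.1],
    [0,0,-0.002,0,0,0,0.1],
    [0,0,-0.002,0,0,0,0.1]
  ]
}}

```text
time: 12.78
tool_pos: [0.6285, -0.2262, 0.1528]
tcp_rot: [-0.774, 0.85, -1.447]
wrist_force: [4.4, -1.2, -0.3]
width: 0.176
```

```bash
python3 -c "
from h import *
where()"
```

```text
t 12.78 grasp in bed [ 0.0174 -0.0017  0.004 ] F bed [ 3.7147 -0.9346 -2.432 ] T bed [-0.1041 -0.3286  0.2719] w 0.1761 err [-0.0094  0.0021  0.0038]
```

Call:
{"api": "jog_arm", "payload": {
  "increments": [
    [0,0.0005,-0.002,-0.009,0.002,0.004,0.1],
    [0,0,-0.002,0,0,0,0.1],
    [0,0,-0.002,0,0,0,0.1],
    [0,0,-0.002,0,0,0,0.1]
  ]
}}

```text
time: 13.28
tool_pos: [0.6236, -0.2261, 0.1499]
tcp_rot: [-0.775, 0.857, -1.443]
wrist_force: [4.6, -1.2, 2.0]
width: 0.175
```

```bash
python3 -c "
from h import *
where()"
```

```text
t 13.28 grasp in bed [ 0.0117 -0.002   0.004 ] F bed [ 5.0499 -0.9387 -0.5558] T bed [-0.1153 -0.4416  0.3072] w 0.175 err [-0.0036  0.0005  0.0005]
```

Call:
{"api": "jog_arm", "payload": {
  "increments": [
    [-0.001,0,-0.0015,-0.003,0,0,0.1],
    [0,0,-0.0015,0,0,0,0.1],
    [0,0,-0.0015,0,0,0,0.1]
  ]
}}

```text
time: 13.65
tool_pos: [0.6197, -0.2252, 0.1477]
tcp_rot: [-0.777, 0.859, -1.443]
wrist_force: [3.6, -0.7, 0.6]
width: 0.172
```

Call:
{"api": "jog_arm", "payload": {
  "increments": [
    [0,0,-0.0015,0,0,0,0.1],
    [0,0,-0.0015,0,0,0,0.1]
  ]
}}

```text
time: 13.9
tool_pos: [0.6169, -0.2251, 0.146]
tcp_rot: [-0.777, 0.859, -1.443]
wrist_force: [3.9, -1.2, 0.5]
width: 0.172
```

```bash
python3 -c "
from h import *
where()"
```

```text
t 13.9 grasp in bed [ 0.0039 -0.0014  0.004 ] F bed [ 3.6486 -0.9606 -1.5339] T bed [-0.1423 -0.4439  0.3301] w 0.1719 err [-0.001   0.0003  0.0016]
```

Call:
{"api": "jog_arm", "payload": {
  "increments": [
    [0,0,-0.001,0,0,0,0.1],
    [0,0,-0.001,0,0,0,0.1]
  ]
}}

```text
time: 14.15
tool_pos: [0.615, -0.225, 0.1449]
tcp_rot: [-0.777, 0.859, -1.444]
wrist_force: [5.9, -1.1, 0.1]
width: 0.173
```

```bash
python3 -c "
from h import *
where()"
```

```text
t 14.15 grasp in bed [ 0.0018 -0.0014  0.0039] F bed [ 5.2176 -0.8341 -2.8729] T bed [-0.1581 -0.5951  0.2921] w 0.1727 err [-0.0011  0.0002  0.0016]
```

```bash
python3 rodchk.py | grep -v jaw; python3 - <<'E'
from h import *
B=bedR()
for n in("top","side"):
    c=read_camera(n); b=(cloud(c)-O)@B; hsv=cv2.cvtColor(c["img"],cv2.COLOR_BGR2HSV)
    k=(abs(b[...,1])<.012)&(abs(b[...,2])<.014)&(b[...,0]<-.07)&(b[...,0]>-.14)
    o=np.argsort(b[k][:,0]); w=hsv[k][o]; x=b[k][o,0]
    for a in np.arange(-.125,-.07,.004):
        s=(x>=a)&(x<a+.004); print(n,round(a,3),s.sum(),np.median(w[s],0) if s.any() else "")
E
```

```text
t 14.15 grasp in bed [ 0.0018 -0.0014  0.0039] F bed [ 5.2176 -0.8341 -2.8729] T bed [-0.1581 -0.5951  0.2921] w 0.1727 err [-0.0011  0.0002  0.0016]
top 280 x ext [-0.0996  0.0939]
-0.1 48 y [-0.0063  0.0009  0.0065] z [0.0006 0.0058 0.0099]
-0.07 47 y [-0.0054  0.0025  0.0076] z [-0.0002  0.0063  0.0126]
0.04 53 y [-0.0053  0.001   0.0076] z [0.0034 0.007  0.0111]
0.07 55 y [-0.0054  0.0028  0.0092] z [0.002  0.0068 0.0113]
side 195 x ext [-0.0979  0.0933]
-0.1 50 y [-0.0008  0.0061  0.0112] z [-0.0044  0.004   0.009 ]
-0.07 37 y [-0.0005  0.0056  0.0136] z [-0.0016  0.0048  0.0087]
0.04 18 y [-0.0124  0.0069  0.0126] z [-0.0033  0.0047  0.0123]
0.07 33 y [-0.0005  0.0066  0.0119] z [-0.0017  0.0054  0.0083]
top -0.125 22 [68.5 61.  49.5]
top -0.121 3 [36. 13. 82.]
top -0.117 5 [36. 14. 75.]
top -0.113 6 [37.  14.5 71. ]
top -0.109 4 [40.  12.5 51.5]
top -0.105 8 [24.5 33.  40. ]
top -0.101 6 [ 13.  135.5  57.5]
top -0.097 6 [ 13.5 167.   76.5]
top -0.093 7 [ 13. 169.  84.]
top -0.089 8 [ 13.  166.5  84. ]
top -0.085 8 [ 13.  166.5  83. ]
top -0.081 9 [ 13. 169.  85.]
top -0.077 7 [ 13. 168.  83.]
top -0.073 4 [ 13.  153.   80.5]
side -0.125 4 [ 58.   25.  131.5]
side -0.121 6 [ 37.5  19.5 149. ]
side -0.117 4 [ 35.   16.5 154.5]
side -0.113 5 [ 35.  14. 149.]
side -0.109 5 [ 38.  16. 124.]
side -0.105 8 [30. 18. 94.]
side -0.101 5 [14. 82. 98.]
side -0.097 8 [ 13.  147.  126.5]
side -0.093 7 [ 13. 151. 152.]
side -0.089 8 [ 13.  149.5 151.5]
side -0.085 7 [ 13. 149. 160.]
side -0.081 7 [ 13. 151. 147.]
side -0.077 7 [ 13. 154. 121.]
side -0.073 4 [ 12.5 139.5 121.5]
```

The rod has moved with the gripper, and its low end (about −0.101) is at or near the pin head. From here I feel forward in small steps.

Call:
{"api": "jog_arm", "payload": {
  "increments": [
    [0,0.0003,-0.001,0,0,0,0.1]
  ]
}}

```text
time: 14.48
tool_pos: [0.6146, -0.225, 0.1447]
tcp_rot: [-0.777, 0.858, -1.444]
wrist_force: [3.4, -1.2, 2.9]
width: 0.173
```

Call:
{"api": "jog_arm", "payload": {
  "increments": [
    [0,0,-0.001,0,0,0,0.1]
  ]
}}

```text
time: 14.6
tool_pos: [0.614, -0.225, 0.1444]
tcp_rot: [-0.777, 0.858, -1.444]
wrist_force: [6.6, -0.9, -1.0]
width: 0.176
```

```bash
python3 -c "
from h import *
where()"
```

```text
t 14.6 grasp in bed [ 0.0006 -0.0015  0.004 ] F bed [ 5.2565 -0.6196 -4.1694] T bed [-0.1257 -0.5864  0.3014] w 0.1756 err [-0.0022  0.0002  0.0018]
```

Call:
{"api": "jog_arm", "payload": {
  "increments": [
    [0,0.0003,-0.001,0,0,0,0.1]
  ]
}}

```text
time: 14.72
tool_pos: [0.6136, -0.225, 0.1441]
tcp_rot: [-0.776, 0.857, -1.445]
wrist_force: [4.2, -1.2, 4.0]
width: 0.174
```

Call:
{"api": "jog_arm", "payload": {
  "increments": [
    [0,0,-0.001,0,0,0,0.1]
  ]
}}

```text
time: 14.85
tool_pos: [0.6129, -0.2249, 0.1437]
tcp_rot: [-0.776, 0.857, -1.445]
wrist_force: [5.2, -1.8, 0.5]
width: 0.173
```

```bash
python3 -c "
from h import *
where()"
```

```text
t 14.85 grasp in bed [-0.0007 -0.0015  0.004 ] F bed [ 4.8609 -1.5469 -2.1768] T bed [-0.0956 -0.6129  0.1919] w 0.1728 err [-0.0035  0.0003  0.002 ]
```

Call:
{"api": "jog_arm", "payload": {
  "increments": [
    [0,0.0003,-0.001,-0.003,0,0.002,0.1]
  ]
}}

```text
time: 14.98
tool_pos: [0.6125, -0.2249, 0.1435]
tcp_rot: [-0.776, 0.859, -1.443]
wrist_force: [5.1, -0.4, 2.8]
width: 0.172
```

Call:
{"api": "jog_arm", "payload": {
  "increments": [
    [0,0,-0.001,0,0,0,0.1]
  ]
}}

```text
time: 15.1
tool_pos: [0.6123, -0.225, 0.1435]
tcp_rot: [-0.775, 0.858, -1.443]
wrist_force: [10.5, -0.3, -2.6]
width: 0.175
```

```bash
python3 -c "
from h import *
where()"
```

```text
t 15.1 grasp in bed [-0.0013 -0.0016  0.004 ] F bed [ 7.855   0.1373 -7.4935] T bed [ 0.0675 -1.091   0.2474] w 0.1747 err [-0.0027 -0.0002  0.0004]
```

The push jumped and the motion stopped: this looks like the solid stop. One small confirming step.

Call:
{"api": "jog_arm", "payload": {
  "increments": [
    [0,0.0003,-0.0007,0,0,0,0.1]
  ]
}}

```text
time: 15.22
tool_pos: [0.6124, -0.225, 0.1434]
tcp_rot: [-0.775, 0.857, -1.444]
wrist_force: [3.9, -0.1, 3.1]
width: 0.181
```

```bash
python3 rodchk.py
```

```text
t 15.22 grasp in bed [-0.0013 -0.0016  0.0039] F bed [4.9405 0.1727 0.7278] T bed [ 0.0172 -0.6136  0.2945] w 0.1805 err [-0.0037 -0.0002  0.0005]
top 280 x ext [-0.1024  0.0909]
-0.1 52 y [-0.0065  0.0006  0.0058] z [0.002  0.0061 0.0091]
-0.07 39 y [-0.0052  0.0025  0.0086] z [0.     0.0065 0.0145]
0.04 53 y [-0.0053  0.0015  0.0078] z [0.0039 0.007  0.0105]
0.07 50 y [-0.0062  0.0024  0.0084] z [0.0018 0.0058 0.0101]
jaw -1 63 [ 0  0  0  1  3  6  2  0  0  0  3 10 19 11  8  0] zmax 0.02694544490404779
jaw 1 130 [ 0  9  3  9 18 17 12  0  0  0  5  8 17 15 11  6] zmax 0.027230600434648762
side 191 x ext [-0.1004  0.0897]
-0.1 51 y [-0.0019  0.006   0.0098] z [-0.004   0.0044  0.0091]
-0.07 36 y [-0.0011  0.0054  0.0128] z [-0.0001  0.0049  0.0133]
0.04 18 y [-0.0138  0.0078  0.0137] z [-0.0034  0.0048  0.0121]
0.07 28 y [-0.0044  0.0061  0.0118] z [-0.001   0.0044  0.0093]
jaw -1 96 [ 0  1  1  5 18 18  4  1  0  0  7 11 13  8  7  2] zmax 0.02740974374039396
jaw 1 99 [ 0  0  1  1 14 16 13  2  0  0  2 12 16  9  5  8] zmax 0.026744923079898106
```

Call:
{"api": "jog_arm", "payload": {
  "increments": [
    [0,0,-0.001,0,0,0,0.1]
  ]
}}

```text
time: 15.45
tool_pos: [0.6123, -0.225, 0.1435]
tcp_rot: [-0.773, 0.856, -1.445]
wrist_force: [12.0, -0.5, -1.4]
width: 0.176
```

Call:
{"api": "jog_arm", "payload": {
  "increments": [
    [0,0,-0.001,0,0,0,0.1]
  ]
}}

```text
time: 15.58
tool_pos: [0.6123, -0.225, 0.1435]
tcp_rot: [-0.772, 0.855, -1.445]
wrist_force: [10.7, -0.7, -2.1]
width: 0.173
```

```bash
python3 -c "
from h import *
where()"
```

```text
t 15.57 grasp in bed [-0.0013 -0.0017  0.004 ] F bed [ 8.2168 -0.1759 -7.1333] T bed [ 0.0308 -1.0441  0.3218] w 0.1729 err [-0.0068 -0.0007  0.0011]
```

Solid: the position stays put with 8 N along the axis. I press down lightly once to seat it, relax, then open.

Call:
{"api": "jog_arm", "payload": {
  "increments": [
    [0,0.0012,0,-0.007,0,0,0.1],
    [0,0.001,0,0,0,0,0.1]
  ]
}}

```text
time: 15.82
tool_pos: [0.6127, -0.2249, 0.1431]
tcp_rot: [-0.778, 0.861, -1.441]
wrist_force: [-6.6, -1.1, 11.5]
width: 0.176
```

Call:
{"api": "jog_arm", "payload": {
  "increments": [
    [0,0,0,0,0,0,0.1],
    [0,0,0,0,0,0,0.45],
    [0,0,0,0,0,0,0.45],
    [0,0,0,0,0,0,0.45],
    [0,0,0,0,0,0,0.45]
  ]
}}

```text
time: 16.45
tool_pos: [0.6078, -0.222, 0.138]
tcp_rot: [-0.782, 0.873, -1.434]
wrist_force: [0.4, -0.3, -0.4]
width: 0.453
```

```bash
python3 rodchk.py
```

```text
t 16.45 grasp in bed [-0.008   0.0009  0.0015] F bed [ 0.1016 -0.3041 -0.5552] T bed [-0.0473  0.2252  0.0286] w 0.4532 err [ 0.012 -0.002 -0.006]
top 267 x ext [-0.1022  0.0896]
-0.1 51 y [-0.007   0.0003  0.0057] z [0.0008 0.006  0.0087]
-0.07 19 y [-0.0055  0.0016  0.0182] z [0.0006 0.0071 0.0642]
0.04 51 y [-0.0049  0.0017  0.007 ] z [0.0027 0.0077 0.0106]
0.07 48 y [-0.0063  0.0019  0.009 ] z [0.0014 0.0058 0.0117]
jaw -1 53 [ 0  0  0  0  0  0  0  0  0  1  5 12 16 10  9  0] zmax 0.027286544935545273
jaw 1 132 [ 0 10  2 10 15 18 14  0  0  0  6  5 18 16 12  6] zmax 0.02832545025740297
side 181 x ext [-0.1003  0.0911]
-0.1 49 y [-0.0018  0.0057  0.0102] z [-0.0028  0.0043  0.0083]
-0.07 35 y [-0.0005  0.006   0.0112] z [0.0004 0.0051 0.011 ]
0.04 18 y [-0.012   0.0068  0.0148] z [-0.0035  0.0051  0.0133]
0.07 30 y [-0.0025  0.0056  0.01  ] z [-0.0017  0.0041  0.0076]
jaw -1 100 [ 0  1  0  3 18 20  4  1  0  1  4 13 15  6  9  5] zmax 0.027156290516401557
jaw 1 96 [ 0  0  1  2 15 18 10  1  0  0  2 12 12 10  7  6] zmax 0.02697190686814731
```

The rod stayed put after opening. I back out along the bed normal.

Call:
{"api": "jog_arm", "payload": {
  "increments": [
    [0,-0.015,0.002,0,0,0,0.45],
    [0,-0.03,0,0,0,0,0.45],
    [0,-0.04,0,0,0,0,0.45],
    [0,-0.04,0,0,0,0,0.45],
    [0,0,0,0,0,0,0.45]
  ]
}}

```text
time: 17.18
tool_pos: [0.5464, -0.2236, 0.2556]
tcp_rot: [-0.782, 0.87, -1.436]
wrist_force: [-0.1, -0.3, 0.6]
width: 0.451
```

```bash
python3 rodchk.py; python3 - <<'E'
from h import *
c=read_camera("side"); a=cv2.resize(c["img"][100:350,200:460],(520,500)); b=cv2.resize(cv2.imread("pics/r_side.png"),(280,280)); t=cv2.resize(cv2.imread("pics/r_top.png"),(280,220))
cv2.imwrite("pics/fin.png",np.hstack([a,np.vstack([b,t])]))
E
```

```text
t 17.18 grasp in bed [-0.0023 -0.0003  0.1341] F bed [ 0.2557 -0.27    0.5184] T bed [-0.0622  0.2626 -0.0126] w 0.4505 err [ 0.0098 -0.001  -0.0036]
top 291 x ext [-0.1019  0.0908]
-0.1 52 y [-0.0075  0.0002  0.0054] z [-0.0005  0.0053  0.009 ]
-0.07 9 y [0.0007 0.0061 0.0072] z [0.0001 0.0043 0.0089]
0.04 52 y [-0.0062  0.0016  0.0075] z [0.0029 0.007  0.0099]
0.07 48 y [-0.0057  0.0016  0.0089] z [0.0029 0.0062 0.0104]
jaw -1 68 [ 0  0  0  6  6  5  1  0  0  0  4 13 14 12  7  0] zmax 0.02707612274817693
jaw 1 131 [ 0  9  2 12 15 21 10  0  0  0  5  7 17 16 10  7] zmax 0.028583092282675165
side 218 x ext [-0.1001  0.0899]
-0.1 46 y [-0.0026  0.005   0.0103] z [-0.0019  0.0028  0.009 ]
-0.07 40 y [-0.0009  0.0061  0.0106] z [0.0001 0.0062 0.0118]
0.04 18 y [-0.012   0.0056  0.0119] z [-0.0025  0.0053  0.0113]
0.07 30 y [-0.0008  0.006   0.0113] z [-0.002   0.005   0.0089]
jaw -1 97 [ 0  1  1  6 18 14  7  0  0  0  8  8 16  7  8  3] zmax 0.026268527086095683
jaw 1 96 [ 0  0  0  3 17 11 15  1  0  0  3  8 15 11  7  5] zmax 0.026679075398406044
```

View pics/fin.png

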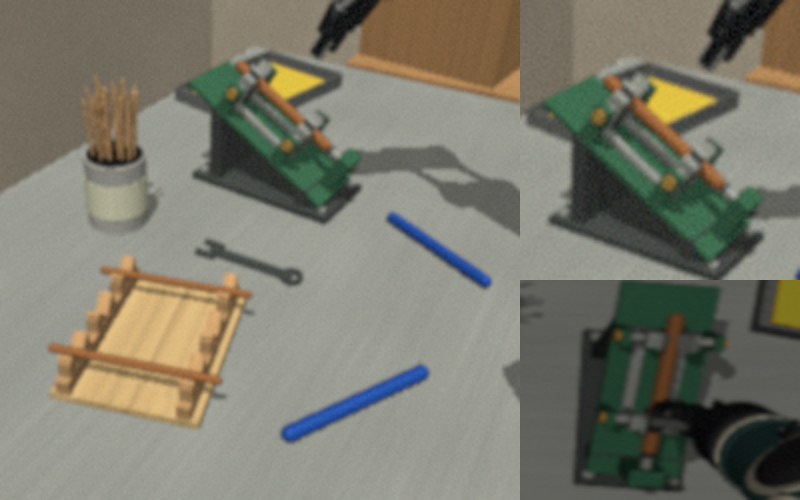

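The rod is seated in both jaw pairs against the pin, with thin rods, wrench and tin as before and the gripper clear. I hand in.

```bash
python3 -c "
from h import *
print(bot.finish_job())"
```

```text
the job is handed in; nothing more can be done
None
```

I took the thick rod from the rack's middle slot and pressed it into the tilted clamp until both jaw pairs closed over it. I then slid it down to the stop pin, let go and handed in at about 17.3 s.

- **Seating:** The rod's top is at about bed z +9 to +10 mm at both jaw pairs, so its axis is at about 0, fully seated. Seen by depth, the jaws moved inward over it.
- **Stop pin:** I felt forward in steps of 1 mm. The rod stopped on something solid at a rod middle of about bed x −0.003 to −0.005, with about 8 N along the axis. Repeating the step gave no more motion.
- **After release:** The rod's ends stayed within about 1 mm of where they were, and nothing touched the gripper. In the last picture the thin rods, wrench, tin and blue rods look undisturbed.

Some things did not go as planned or disagreed:
- **No jaw force felt:** I never saw the 8 to 16 N of the jaws opening. The force went from about 1 N to about 61 N (63 N in all) when the rod reached the rests. That is well above the needed push but below the wrist limit, and I eased it off at once.
- **Weak confirming step:** One smaller confirming step of 0.7 mm at the pin read only about 5 N. The two 1 mm steps after it read 8 N or more without motion.
- **Arm shift on opening:** On opening, the tool moved about 7 mm towards the stop before settling; the rod did not move with it.

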